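# Unpile the reels into their station dishes

## Task

Take the pile of three reels and a mains inlet apart and stand each thing in its own dish: the blue wire reel in the blue dish, the red wire reel in the red dish, the solder reel in the white dish and the mains inlet, tags up, in the black dish, each upright, flat on the dish's floor inside the lip. Do not let anything topple on the way, leave the tape roll and the pen where they lie, and let go of everything at the end.

Things in the scene. Friction and masses are not known exactly. Their poses are not given: they have to be found in the camera images.
- blue_reel: Reel of blue wire with white flanges, 66 mm diameter, 46 mm tall; bottom of the pile, on the bench. Stands on its flange, axis upright; a plain cylinder to the fingers, gripped across its full diameter from above. About 0.22 kg. Origin: centre of its underside, z up; its yaw means nothing.
- red_reel: Reel of red wire with black flanges, 60 mm diameter, 50 mm tall; second from the bottom, standing on the blue reel 10 to 15 mm off its centre. Stands on its flange, axis upright; a plain cylinder to the fingers, gripped across its full diameter from above. About 0.22 kg. Origin: centre of its underside, z up; its yaw means nothing.
- solder_reel: Reel of pale grey solder wire with white flanges, 64 mm diameter, 42 mm tall; third from the bottom, standing on the red reel 10 to 15 mm off its centre. Stands on its flange, axis upright; a plain cylinder to the fingers, gripped across its full diameter from above. About 0.22 kg. Origin: centre of its underside, z up; its yaw means nothing.
- mains_inlet: Black mains inlet, top of the pile, lying on its bezel with its three metal tags up. Bezel 34 mm (its x) by 58 mm (its y), 4 mm thick, at the bottom; above it a body 28 mm (x) by 46 mm (y) from 5 to 28 mm height, to be gripped across its 28 mm; the tags reach 37 mm. About 35 g. Origin: centre of its underside, z up.
- blue_dish: Blue dish: round, shallow, open on top, outer diameter 94 mm, inner diameter 86 mm, fixed on a grey square plate 104 x 104 x 3 mm with four screw heads. Its flat floor lies 4 mm above the bench, its lip stands 4 mm above that floor (8 mm above the bench). Origin: centre of the underside of the plate, on the bench; z up.
- red_dish: Red dish: round, shallow, open on top, outer diameter 94 mm, inner diameter 86 mm, fixed on a grey square plate 104 x 104 x 3 mm with four screw heads. Its flat floor lies 4 mm above the bench, its lip stands 4 mm above that floor (8 mm above the bench). Origin: centre of the underside of the plate, on the bench; z up.
- white_dish: White dish: round, shallow, open on top, outer diameter 94 mm, inner diameter 86 mm, fixed on a grey square plate 104 x 104 x 3 mm with four screw heads. Its flat floor lies 4 mm above the bench, its lip stands 4 mm above that floor (8 mm above the bench). Origin: centre of the underside of the plate, on the bench; z up.
- black_dish: Black dish: round, shallow, open on top, outer diameter 94 mm, inner diameter 86 mm, fixed on a grey square plate 104 x 104 x 3 mm with four screw heads. Its flat floor lies 4 mm above the bench, its lip stands 4 mm above that floor (8 mm above the bench). Origin: centre of the underside of the plate, on the bench; z up.
- tape_roll: Roll of black tape, 62 mm diameter, 19 mm tall, lying flat among the work: a bystander, to be left where it is. Origin: centre of its underside.
- pen: Red pen, 145 mm long (its y), 12 mm thick, lying among the work: a bystander, to be left where it is. Origin: under its middle.
Things that resemble listed ones, but are neither listed nor needed, are in the scene too. There is more than one size of the red_reel; the job needs the smallest.

How it is judged:
By the outcome, as a careful person would: the job done as asked, in the order asked, and still so for the second after the job is handed in, with the robot touching nothing.
It also fails if it takes over 128 s, if anything falls off the work surface, if the arm or the gripper's body presses on something with over 40 N, if the wrist force passes 120 N, or if a joint passes its speed limit or range.

## Robot

A 7-joint arm with a two-finger parallel gripper is mounted at the origin on a cart in front of the work surface, level with it; the furniture and walls round the work are solid. World frame = base frame: x ahead of the robot, y to its left, z up, the work surface at z = 0. Lengths are in m, angles in rad, forces in N, time in s.
With the tool pointing down it reaches from about 0.4 to 0.85 m from the base axis. Payload 10.4 kg.
Tool frame: the origin (TCP) lies between the finger pads; the fingertips stand tcp_to_tips ahead of it and the grasp point (between the pads) lies 8 mm behind it (tcp_to_tips is the distance from the TCP to the fingertips, in m); z points along the fingers, y is the line along which they close (so a half turn about z gives the same grasp; the last joint's range is limited). The gripper opens to 85 mm and grips with 20 to 120 N. Pads are 22 mm wide; open, the fingers measure 114 mm over their backs; the gripper's body (76 mm by 85 mm) begins 54 mm behind the grasp point. The pads swing forward as they close: fully open they stand 13 mm farther back than shut.
Start: joints at [-1.154, 0.332, -0.065, 1.46, 0.022, 1.35, -0.088], TCP at [0.266, 0.566, 0.242] pointing down, gripper open.
Joint ranges: [-2.6, 2.6], [-0.5, 2.12], [-1.47, 1.34], [0.16, 2.42], [-1.27, 4.41], [0.06, 2.06], [-2.6, 2.6]. Speed limits (rad/s): [2.22, 2.22, 2.79, 2.79, 3.14, 3.14, 3.14].

## Interface

Orientations are given as a unit quaternion [x, y, z, w].
In Python, from workcell import * gives the robot as it stands.
- The arm moves only by the tool apply_moves, never from a script. Its argument "rows" is a list of rows, each an object of numbers: "x", "y", "z": the shift along the tool's x, y, z in mm; "ax", "ay", "az": the turn, a rotation vector about the tool's x, y, z in degrees; "gripper": the closure, from 0 (fully open) to 1 (shut). A call has 1 to 5 rows; each row shifts and turns the commanded pose from where the row before left it, along the tool's axes as they then stand; what a row does not reach is not made up. A row lasts 1/12 s, in which the tool goes at most 41.7 mm and 7.16 degrees, less where a joint would pass 70% of its speed; a pose out of reach is approached as far as the arm can. A call with a gripper value outside its range is refused whole. The fingers move at their own pace and stop on an object; "newtons" is the grip in N (left out, the last holds). Time passes only in rows, so rows that do not move let the fingers close. It gives the time, the measured TCP pose, the force, the opening and the grip force at its end, in the units of the state.
- get_obs(): the state, without advancing time (a new reading comes with each control period).
- camera(name): name is "side" or "top"; returns a dict with "color" (400x640x3 uint8, red, green, blue), "fov_y" (degrees; the focal length in pixels is half the picture's height over the tangent of half this angle, whatever the lens; pixels are square), "cx", "cy" (the principal point, pixels), "rvec" (rotation vector, rad) and "tvec" (3), from world to camera coordinates, as OpenCV has them. Camera axes: x right, y down, z forward; pixel columns grow to the right and rows downward; lengths in m; the calibration is good to about 2 mm. A picture is of the moment at which its call begins. There is no depth.
- hand_in(): hands the job in; it is judged then, once.
The state is a dict: "clock": time; "joint_pos": joint angles; "joint_velocities": joint speeds; "tau": joint torques, N m; "position": TCP position; "ee_rot": TCP orientation; "ft_force": force on the tool from outside, world axes, zero at the start; "torque": the same for the moment, N m; "grip_width": opening from 0.0 (shut) to 1.0 (fully open); "grasp_force": force on a finger pad.
Only numpy, scipy, OpenCV 4.12 (cv2) and the standard library are available. Lean on these libraries where they do the work, as an engineer would, in place of code of your own. Each camera call takes 0.05 s, during which the arm holds its last target. There are 200 camera calls.

## Working session

There is one attempt and no reset: what is moved stays moved. The work goes in short steps, Python scripts to look and compute and a tool call to move; the robot and the scene stay as the last step left them, time stands still between calls to the robot, and variables do not carry over. Pictures are saved under pics/ and viewed, at most 14 in all, crops included, and the job is handed in when it is done.

Besides the shell and the picture viewer there is one more tool, called as a command line: name --argument value ..., lists and objects as JSON in quotes. apply_moves: Moves the arm, as the interface text tells. Its arguments: {"type":"object","properties":{"rows":{"type":"array","items":{"type":"object","properties":{"x":{"type":"number"},"y":{"type":"number"},"z":{"type":"number"},"ax":{"type":"number"},"ay":{"type":"number"},"az":{"type":"number"},"gripper":{"type":"number"}}}},"newtons":{"type":"number"}},"required":["rows"]}

```bash
ls; mkdir -p pics; python3 - <<'E'
from workcell import *
import cv2
print(get_obs())
for n in ("side","top"):
    c=camera(n); cv2.imwrite(f"pics/{n}0.png",c["color"][:,:,::-1]); print(n,{k:v for k,v in c.items() if k!="color"})
try: print(tcp_to_tips)
except Exception as e: print(e)
E
```

```text
pics
{'clock': 0.0, 'joint_pos': array([-1.15360332,  0.33284278, -0.064711  ,  1.46093992,  0.02158018,
        1.34988992, -0.08850684]), 'joint_velocities': array([ 6.07890311e-05,  1.79325471e-03,  3.45251733e-03,  2.00608058e-03,
       -1.30162340e-05,  1.13021643e-03,  8.22046846e-04]), 'tau': array([-2.28807266e-06, -6.25449443e+01,  4.92583110e-02, -3.91619682e+01,
        1.61854934e-02,  9.80571087e-03, -1.56939814e-05]), 'position': array([0.26593553, 0.56520576, 0.24153477]), 'ee_rot': array([ 2.18118730e-01,  9.75921995e-01, -6.80268944e-04, -1.30639725e-04]), 'ft_force': array([0.87155423, 0.74382702, 0.39117688]), 'torque': array([-0.06458655, -0.06826091, -0.02629488]), 'grasp_force': 0.0, 'grip_width': 0.9981540871560586}
side {'fov_y': 55.115925443704405, 'cx': 315.24257293846813, 'cy': 199.05978953717758, 'rvec': array([ 2.03631399, -0.20304606,  0.14974747]), 'tvec': array([-0.53522053,  0.15726367,  0.89834812])}
top {'fov_y': 46.49059477477911, 'cx': 323.0568012203669, 'cy': 207.89885686457902, 'rvec': array([ 1.99817706, -2.21251639,  0.24308814]), 'tvec': array([0.06105766, 0.55036801, 1.24525646])}
0.011
```

View pics/side0.png

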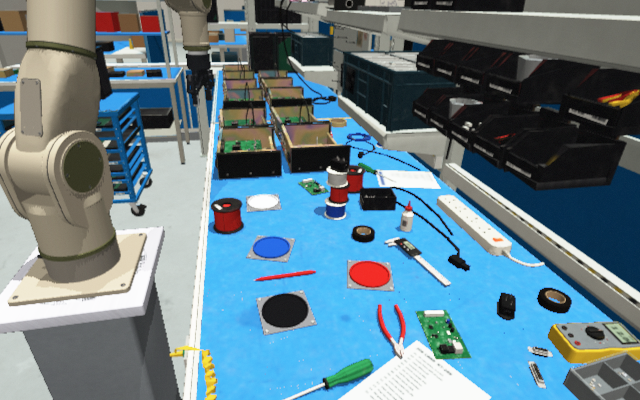

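View pics/top0.png

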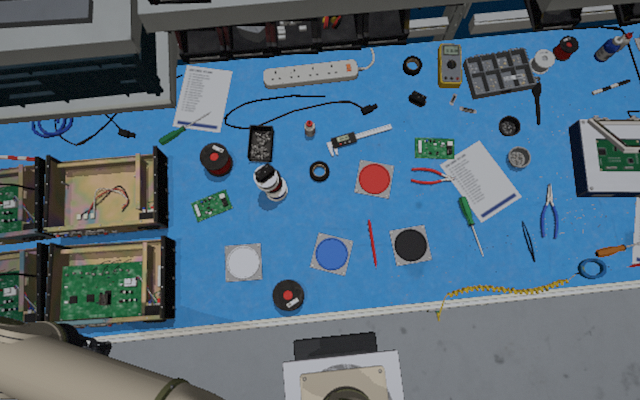

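Side view: the pile stands at about (337,185), with the blue reel's base near (336,215). Top view: the pile is at (268,180), and the dishes are white (243,263), blue (332,254), red (374,179) and black (410,245). Other red reels sit at (216,158) and (288,294).

```bash
cat > h.py <<'E'
from workcell import *
import cv2, numpy as np
from scipy.spatial.transform import Rotation as Ro
def K(c):
    f=200/np.tan(np.radians(c["fov_y"]/2)); return np.array([[f,0,c["cx"]],[0,f,c["cy"]],[0,0,1]])
def cast(c,uv,z):
    R,_=cv2.Rodrigues(c["rvec"]); o=-R.T@c["tvec"]
    d=R.T@np.linalg.solve(K(c),[uv[0],uv[1],1.]); return o+d*(z-o[2])/d[2]
def proj(c,p):
    return cv2.projectPoints(np.array(p,float).reshape(-1,3),c["rvec"],c["tvec"],K(c),None)[0].reshape(-1,2)
def blob(mask,near,win=45):
    m=np.zeros_like(mask); u,v=near; m[max(0,v-win):v+win,max(0,u-win):u+win]=mask[max(0,v-win):v+win,max(0,u-win):u+win]
    n,l,s,ce=cv2.connectedComponentsWithStats(m.astype(np.uint8))
    i=1+np.argmax(s[1:,4]); return ce[i],s[i],l==i
def tri(ca,ua,cb,ub):
    def P(c): return K(c)@np.c_[cv2.Rodrigues(c["rvec"])[0],c["tvec"]]
    X=cv2.triangulatePoints(P(ca),P(cb),np.array(ua,float),np.array(ub,float))[:,0]; return X[:3]/X[3]
def crop(c,u,v,w,h,s,name):
    cv2.imwrite(name,cv2.resize(c["color"][v-h:v+h,u-w:u+w,::-1],None,fx=s,fy=s,interpolation=cv2.INTER_CUBIC))
E
python3 - <<'E'
from h import *
t=camera("top"); s=camera("side")
for c,seeds in ((t,dict(white=(243,263),blue=(332,255),red=(374,179),black=(410,245))),(s,dict(white=(264,203),blue=(271,248),red=(370,275),black=(285,312)))):
    h=cv2.cvtColor(c["color"],cv2.COLOR_RGB2HSV).astype(int); H,S,V=h[...,0],h[...,1],h[...,2]
    M=dict(white=(S<30)&(V>195),blue=(H>108)&(H<128)&(S>170),red=((H<8)|(H>172))&(S>150),black=(V<50))
    for k,p in seeds.items():
        try:
            ce,st,l=blob(M[k],p,25); print(k,ce.round(1),st,cast(c,ce,.005).round(4))
        except Exception as e: print(k,e, h[p[1],p[0]])
crop(s,337,185,40,50,6,"pics/s1.png"); crop(t,268,180,40,40,7,"pics/t1.png")
E
```

```text
white attempt to get argmax of an empty sequence [107  10 183]
blue [323.7 262.4] [316 250  22  20  57] [0.4074 0.018  0.005 ]
red [374.  178.5] [359 164  31  30 713] [ 0.6399 -0.1558  0.005 ]
black [410.1 244.9] [395 230  31  31 776] [ 0.4322 -0.2344  0.005 ]
white [262.6 201.1] [247 195  32  14 356] [0.4325 0.2502 0.005 ]
blue [271.  246.9] [253 237  37  21 601] [ 0.4309 -0.0064  0.005 ]
red [369.2 273.7] [349 261  41  26 828] [ 0.6413 -0.1563  0.005 ]
black [284.4 310.2] [ 262  294   45   33 1196] [ 0.4331 -0.2364  0.005 ]
```

View pics/s1.png

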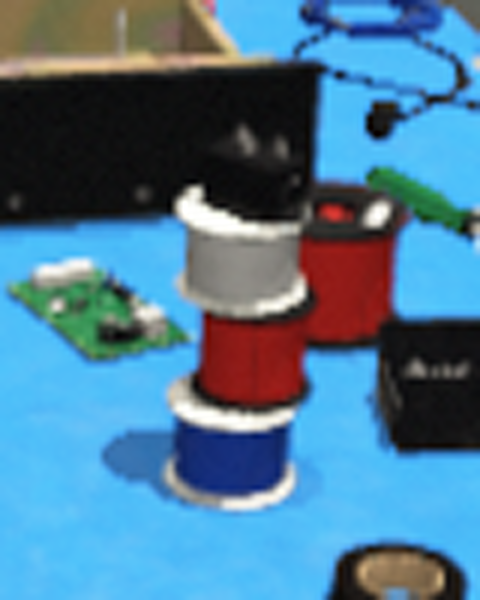

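View pics/t1.png

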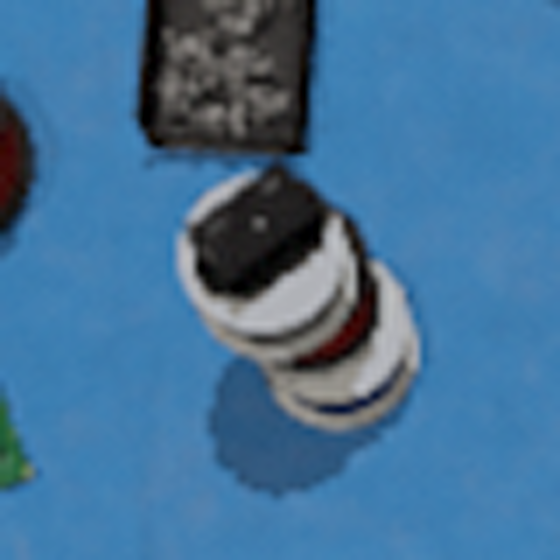

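Side crop: the stack order is confirmed. Blue base centre is near crop (230,480), red bottom flange (251,390), solder bottom flange (243,285), inlet body about (255,175). Top crop: solder top flange is about (265,253) and the blue reel about (345,350). The inlet's long axis runs from lower-left to upper-right.

```bash
cat >> h.py <<'E'
def to(x,y,z,yaw=None):
    """tool-frame shift (mm) and turn (deg) to world target; yaw = world angle (deg) of closing line"""
    o=get_obs(); R=Ro.from_quat(o["ee_rot"]); p=o["position"]
    ycur=R.as_matrix()[:,1]; a=np.degrees(np.arctan2(ycur[1],ycur[0]))
    d=R.inv().apply(np.array([x,y,z])-p)*1000
    az=0 if yaw is None else -((yaw-a+90)%180-90)
    print("pos",p.round(4),"clos",a.round(1),"tilt",R.as_matrix()[:,2].round(3),"shift",d.round(1),"az",round(az,1),"w",round(o["grip_width"],3),"F",o["ft_force"].round(1),"g",round(o["grasp_force"],1),"t",round(o["clock"],2))
E
python3 - <<'E'
from h import *
t=camera("top"); s=camera("side")
T=lambda u,v:(228+u/7,140+v/7); S=lambda u,v:(297+u/6,135+v/6)
print("solder top/T",cast(t,T(265,253),.138)," S bottom",cast(s,S(243,287),.096))
print("red S",cast(s,S(251,390),.046))
print("blue T",cast(t,T(345,345),.046),cast(t,T(345,357),0),"S",cast(s,S(230,480),0), cast(s,S(233,400),.046))
A=[cast(t,T(*q),.166) for q in ((275,165),(190,235),(225,295),(325,215))]
print("inlet corners",np.round(A,4)); d=A[0]-A[1]; e=A[3]-A[2]
print([np.degrees(np.arctan2(v[1],v[0])).round(1) for v in (d,e)], np.mean(A,0), [np.linalg.norm(v).round(4) for v in (d,e)])
to(.6,.17,.3,0)
for c in(s,t):
  ob=get_obs()['position']; print(proj(c,ob))
# white and blue dishes: top view
h=cv2.cvtColor(t["color"],cv2.COLOR_RGB2HSV).astype(int); print(h[255,332],h[263,243],h[263,228])
H,Sx,V=h[...,0],h[...,1],h[...,2]
for n,m,q in (("white",(Sx<40)&(V>170),(243,263)),("blue",(H>108)&(H<128)&(Sx>150)&(V>140),(332,255))):
  ce,st,_=blob(m,q,25); print(n,ce,st,cast(t,ce,.005))
E
```

```text
solder top/T [0.63889314 0.15001212 0.138     ]  S bottom [0.64383939 0.15165724 0.096     ]
red S [0.64689218 0.13932927 0.046     ]
blue T [0.62492256 0.1295279  0.046     ] [0.63241331 0.13348783 0.        ] S [0.63665704 0.13311879 0.        ] [0.6354947  0.13058607 0.046     ]
inlet corners [[0.6642 0.1409 0.166 ]
 [0.6401 0.1746 0.166 ]
 [0.6155 0.1633 0.166 ]
 [0.6427 0.1237 0.166 ]]
[np.float64(-54.4), np.float64(-55.4)] [0.64062323 0.15063201 0.166     ] [np.float64(0.0415), np.float64(0.048)]
pos [0.2661 0.5654 0.2421] clos 64.8 tilt [-0. -0. -1.] shift [-470.5 -215.7  -57.8] az 64.8 w 0.996 F [ 0.4 -0.2  0.5] g 0.0 t 0.3
[[203.41500469 103.24532727]]
[[ 89.8388191  338.00674669]]
[109 163 174] [111  10 183] [115   9 166]
white [243.02054795 262.28082192] [227 246  32  32 730] [0.43123508 0.24726911 0.005     ]
blue [330.44382022 252.79213483] [316 239  31  31 356] [ 0.43291072 -0.00398096  0.005     ]
```

```bash
python3 -c "
from h import *
to(.641,.150,.25,35)"
```

```text
pos [0.2661 0.5654 0.2421] clos 64.8 tilt [-0. -0. -1.] shift [-516.1 -216.3   -7.8] az 29.8 w 0.996 F [ 0.4 -0.2  0.5] g 0.0 t 0.3
```

apply_moves --rows '[{"x": -35, "y": -14.5, "z": -2}, {"x": -35, "y": -14.5, "z": -2}, {"x": -35, "y": -14.5, "z": -2}, {"x": -35, "y": -14.5, "z": -2}, {"x": -35, "y": -14.5}]' --newtons 40

```text
invalid input at $.rows[0]: expected keys x, y, z, ax, ay, az, gripper
```

apply_moves --rows '[{"x": -35, "y": -14.5}, {"x": -35, "y": -14.5}, {"x": -35, "y": -14.5}, {"x": -35, "y": -14.5}, {"x": -35, "y": -14.5}]'

```text
invalid input at $.rows[0]: expected keys x, y, z, ax, ay, az, gripper
```

apply_moves --rows '[{"x": -35, "y": -14.5}, {"x": -35, "y": -14.5}, {"x": -35, "y": -14.5}, {"x": -35, "y": -14.5}, {"x": -26, "y": -13}]'

```text
invalid input at $.rows[0]: expected keys x, y, z, ax, ay, az, gripper
```

apply_moves --rows '[{"az": 6}, {"az": 6}, {"az": 6}, {"az": 6}, {"az": 6}]'

```text
invalid input at $.rows[0]: expected keys x, y, z, ax, ay, az, gripper
```

```bash
python3 -c "
from h import *
to(.641,.150,.25,35)
s=camera('side'); t=camera('top')
crop(s,337,165,50,50,6,'pics/s2.png'); crop(t,268,180,50,50,6,'pics/t2.png')
cv2.imwrite('pics/st2.png',np.hstack([cv2.resize(cv2.imread(f'pics/{n}2.png'),(400,400)) for n in 'st']))"
```

```text
pos [0.2661 0.5654 0.2421] clos 64.8 tilt [-0. -0. -1.] shift [-516.1 -216.3   -7.8] az 29.8 w 0.996 F [ 0.4 -0.2  0.5] g 0.0 t 0.3
```

View pics/st2.png

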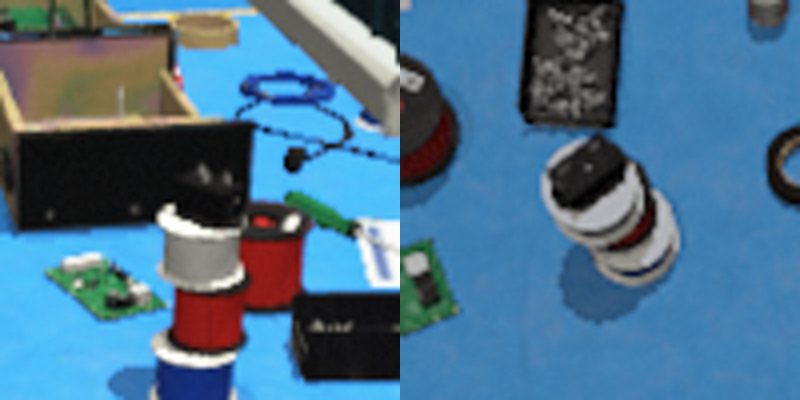

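The rows were refused because every key is required. The arm has not moved and the pictures show the same pile as before, so I'm resending with all the keys.

apply_moves --rows '[{"x": -35, "y": -14.5, "z": -2, "ax": 0, "ay": 0, "az": 0, "gripper": 0}, {"x": -35, "y": -14.5, "z": -2, "ax": 0, "ay": 0, "az": 0, "gripper": 0}, {"x": -35, "y": -14.5, "z": -2, "ax": 0, "ay": 0, "az": 0, "gripper": 0}, {"x": -35, "y": -14.5, "z": -2, "ax": 0, "ay": 0, "az": 0, "gripper": 0}, {"x": -35, "y": -14.5, "z": 0, "ax": 0, "ay": 0, "az": 0, "gripper": 0}]' --newtons 40

```text
clock: 0.82
position: [0.3947, 0.4241, 0.251]
ee_rot: [0.218, 0.976, 0.001, 0.0]
ft_force: [1.1, 0.2, 0.0]
grip_width: 0.999
grasp_force: 0.0
```

apply_moves --rows '[{"x": -35, "y": -14.5, "z": 0, "ax": 0, "ay": 0, "az": 0, "gripper": 0}, {"x": -35, "y": -14.5, "z": 0, "ax": 0, "ay": 0, "az": 0, "gripper": 0}, {"x": -35, "y": -14.5, "z": 0, "ax": 0, "ay": 0, "az": 0, "gripper": 0}, {"x": -35, "y": -14.5, "z": 0, "ax": 0, "ay": 0, "az": 0, "gripper": 0}, {"x": -35, "y": -14.5, "z": 0, "ax": 0, "ay": 0, "az": 0, "gripper": 0}]'

```text
clock: 1.23
position: [0.5221, 0.2838, 0.2506]
ee_rot: [0.218, 0.976, 0.0, 0.0]
ft_force: [1.1, 0.9, 0.9]
grip_width: 0.995
grasp_force: 0.0
```

apply_moves --rows '[{"x": -35, "y": -14.5, "z": 0, "ax": 0, "ay": 0, "az": 0, "gripper": 0}, {"x": -35, "y": -14.5, "z": 0, "ax": 0, "ay": 0, "az": 0, "gripper": 0}, {"x": -35, "y": -14.5, "z": 0, "ax": 0, "ay": 0, "az": 0, "gripper": 0}, {"x": -35, "y": -14.5, "z": 0, "ax": 0, "ay": 0, "az": 0, "gripper": 0}, {"x": -26, "y": -13, "z": 0, "ax": 0, "ay": 0, "az": 0, "gripper": 0}]'

```text
clock: 1.65
position: [0.6427, 0.1475, 0.2502]
ee_rot: [0.219, 0.976, -0.0, 0.0]
ft_force: [0.3, 1.1, -0.1]
grip_width: 1.001
grasp_force: 0.0
```

apply_moves --rows '[{"x": 0, "y": 0, "z": 0, "ax": 0, "ay": 0, "az": 6, "gripper": 0}, {"x": 0, "y": 0, "z": 0, "ax": 0, "ay": 0, "az": 6, "gripper": 0}, {"x": 0, "y": 0, "z": 0, "ax": 0, "ay": 0, "az": 6, "gripper": 0}, {"x": 0, "y": 0, "z": 0, "ax": 0, "ay": 0, "az": 6, "gripper": 0}, {"x": 0, "y": 0, "z": 0, "ax": 0, "ay": 0, "az": 6, "gripper": 0}]'

```text
clock: 2.07
position: [0.641, 0.1504, 0.2502]
ee_rot: [0.466, 0.885, 0.0, -0.0]
ft_force: [0.2, 0.4, 0.4]
grip_width: 1.001
grasp_force: 0.0
```

```bash
python3 -c "
from h import *
to(.641,.150,.25,35)"
```

```text
pos [0.641  0.1504 0.2502] clos 34.5 tilt [-0.  0. -1.] shift [-0.3 -0.2  0.2] az -0.5 w 1.001 F [0.2 0.4 0.4] g 0.0 t 2.07
```

apply_moves --rows '[{"x": 0, "y": 0, "z": 25, "ax": 0, "ay": 0, "az": 0, "gripper": 0.3}, {"x": 0, "y": 0, "z": 25, "ax": 0, "ay": 0, "az": 0, "gripper": 0.3}, {"x": 0, "y": 0, "z": 22, "ax": 0, "ay": 0, "az": 0, "gripper": 0.3}, {"x": 0, "y": 0, "z": 18, "ax": 0, "ay": 0, "az": 0, "gripper": 0.3}, {"x": 0, "y": 0, "z": 0, "ax": 0, "ay": 0, "az": 0, "gripper": 0.3}]' --newtons 30

```text
clock: 2.48
position: [0.6389, 0.1502, 0.1561]
ee_rot: [0.463, 0.886, -0.002, -0.002]
ft_force: [-0.4, -0.3, 0.2]
grip_width: 0.699
grasp_force: 0.0
```

```bash
python3 -c "
from h import *
to(.641,.150,.158,35)
s=camera('side'); t=camera('top')
crop(s,337,165,40,40,5,'pics/s3.png'); crop(t,268,180,40,40,5,'pics/t3.png')
cv2.imwrite('pics/st3.png',np.hstack([cv2.imread(f'pics/{n}3.png') for n in 'st']))"
```

```text
pos [0.6389 0.1502 0.1561] clos 34.8 tilt [-0.006 -0.002 -1.   ] shift [-1.3  1.6 -1.9] az -0.2 w 0.699 F [-0.4 -0.3  0.2] g 0.0 t 2.48
```

View pics/st3.png

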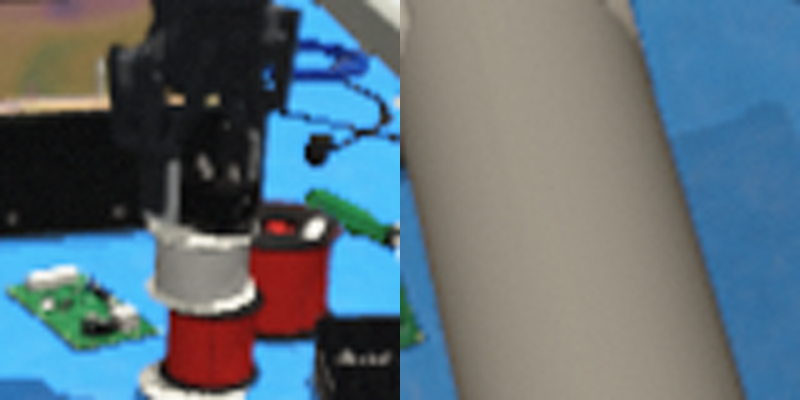

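The fingers straddle the inlet with the tips just above the solder flange. I'll close now.

apply_moves --rows '[{"x": 0, "y": 0, "z": 0, "ax": 0, "ay": 0, "az": 0, "gripper": 0.5}, {"x": 0, "y": 0, "z": 0, "ax": 0, "ay": 0, "az": 0, "gripper": 0.6}, {"x": 0, "y": 0, "z": 0, "ax": 0, "ay": 0, "az": 0, "gripper": 0.75}, {"x": 0, "y": 0, "z": 0, "ax": 0, "ay": 0, "az": 0, "gripper": 0.85}, {"x": 0, "y": 0, "z": 0, "ax": 0, "ay": 0, "az": 0, "gripper": 0.85}]' --newtons 30

```text
clock: 3.0
position: [0.6418, 0.1507, 0.162]
ee_rot: [0.463, 0.886, 0.001, 0.001]
ft_force: [-0.4, 0.0, 6.6]
grip_width: 0.313
grasp_force: 30.7
```

apply_moves --rows '[{"x": 0, "y": 0, "z": 0, "ax": 0, "ay": 0, "az": 0, "gripper": 0.85}, {"x": 0, "y": 0, "z": 0, "ax": 0, "ay": 0, "az": 0, "gripper": 0.85}, {"x": 0, "y": 0, "z": 0, "ax": 0, "ay": 0, "az": 0, "gripper": 0.85}]'

```text
clock: 3.25
position: [0.6418, 0.1506, 0.162]
ee_rot: [0.463, 0.886, 0.001, 0.001]
ft_force: [-0.4, -0.2, 6.3]
grip_width: 0.305
grasp_force: 30.7
```

apply_moves --rows '[{"x": 0, "y": 0, "z": -8, "ax": 0, "ay": 0, "az": 0, "gripper": 0.85}, {"x": 0, "y": 0, "z": -15, "ax": 0, "ay": 0, "az": 0, "gripper": 0.85}, {"x": 0, "y": 0, "z": -25, "ax": 0, "ay": 0, "az": 0, "gripper": 0.85}, {"x": 0, "y": 0, "z": -12, "ax": 0, "ay": 0, "az": 0, "gripper": 0.85}, {"x": 0, "y": 0, "z": 0, "ax": 0, "ay": 0, "az": 0, "gripper": 0.85}]'

```text
clock: 3.67
position: [0.6425, 0.1506, 0.2242]
ee_rot: [0.463, 0.886, 0.002, 0.002]
ft_force: [0.3, 0.5, 0.2]
grip_width: 0.307
grasp_force: 29.8
```

```bash
python3 -c "
from h import *
to(.4325,-.2355,.22)
s=camera('side')
crop(s,337,165,50,50,8,'pics/s4.png')"
```

```text
pos [0.6425 0.1506 0.2242] clos 34.8 tilt [ 0.005  0.002 -1.   ] shift [-197.2 -392.8    2.4] az 0 w 0.307 F [0.3 0.5 0.2] g 29.8 t 3.67
```

View pics/s4.png

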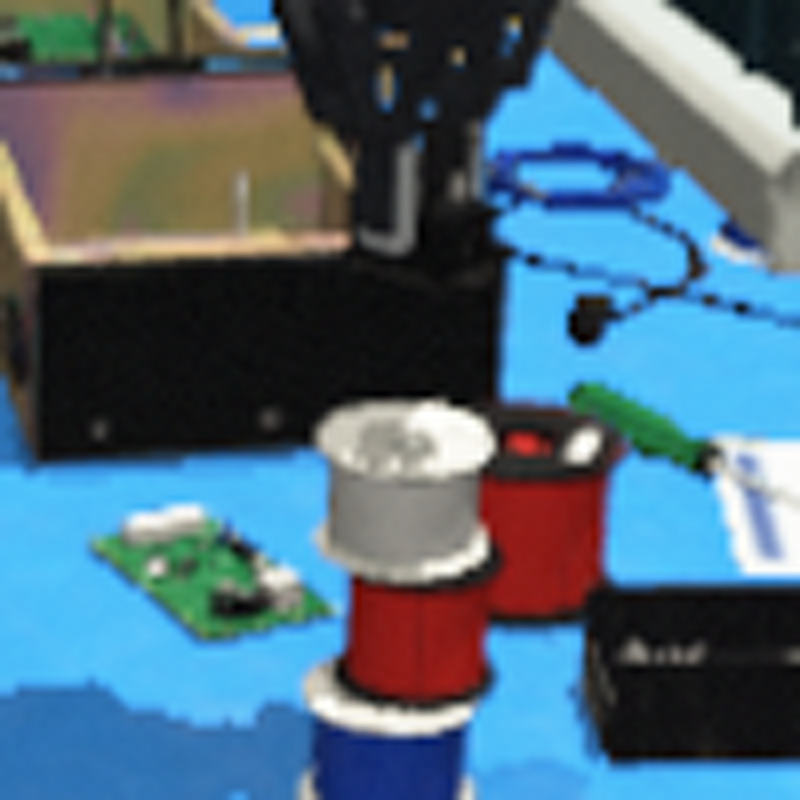

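The inlet is held level. The solder reel's top flange shows clearly, centred at about crop (405,440). Next I move to the black dish.

apply_moves --rows '[{"x": -10, "y": -20, "z": 0, "ax": 0, "ay": 0, "az": 0, "gripper": 0.85}, {"x": -15, "y": -30, "z": 0, "ax": 0, "ay": 0, "az": 0, "gripper": 0.85}, {"x": -16, "y": -32, "z": 0, "ax": 0, "ay": 0, "az": 0, "gripper": 0.85}, {"x": -16, "y": -32, "z": 0, "ax": 0, "ay": 0, "az": 0, "gripper": 0.85}, {"x": -16, "y": -32, "z": 0, "ax": 0, "ay": 0, "az": 0, "gripper": 0.85}]'

```text
clock: 4.13
position: [0.5612, 0.0059, 0.219]
ee_rot: [0.463, 0.886, -0.0, -0.001]
ft_force: [0.8, -0.7, -0.3]
grip_width: 0.306
grasp_force: 29.9
```

apply_moves --rows '[{"x": -16, "y": -32, "z": 0, "ax": 0, "ay": 0, "az": 0, "gripper": 0.85}, {"x": -16, "y": -32, "z": 0, "ax": 0, "ay": 0, "az": 0, "gripper": 0.85}, {"x": -16, "y": -32, "z": 0, "ax": 0, "ay": 0, "az": 0, "gripper": 0.85}, {"x": -16, "y": -32, "z": 0, "ax": 0, "ay": 0, "az": 0, "gripper": 0.85}, {"x": -16, "y": -32, "z": 0, "ax": 0, "ay": 0, "az": 0, "gripper": 0.85}]'

```text
clock: 4.55
position: [0.4754, -0.151, 0.2192]
ee_rot: [0.463, 0.886, -0.0, -0.001]
ft_force: [0.9, -0.4, -0.5]
grip_width: 0.308
grasp_force: 29.9
```

apply_moves --rows '[{"x": -16, "y": -32, "z": 0, "ax": 0, "ay": 0, "az": 0, "gripper": 0.85}, {"x": -16, "y": -32, "z": 0, "ax": 0, "ay": 0, "az": 0, "gripper": 0.85}, {"x": -12, "y": -23, "z": 10, "ax": 0, "ay": 0, "az": 0, "gripper": 0.85}, {"x": 0, "y": 0, "z": 30, "ax": 0, "ay": 0, "az": 0, "gripper": 0.85}, {"x": 0, "y": 0, "z": 30, "ax": 0, "ay": 0, "az": 0, "gripper": 0.85}]'

```text
clock: 4.97
position: [0.43, -0.2374, 0.1496]
ee_rot: [0.465, 0.885, 0.0, 0.001]
ft_force: [0.9, 1.1, -1.1]
grip_width: 0.309
grasp_force: 29.9
```

```bash
python3 -c "
from h import *
to(.4325,-.2355,.029)
s=camera('side')
print('solder',cast(s,(337.6,170),.138))"
```

```text
pos [ 0.43   -0.2374  0.1496] clos 34.6 tilt [ 0.002 -0.    -1.   ] shift [  0.3   2.9 120.6] az 0 w 0.309 F [ 0.9  1.1 -1.1] g 29.9 t 4.97
solder [0.64116982 0.14783383 0.138     ]
```

apply_moves --rows '[{"x": 0, "y": 2, "z": 35, "ax": 0, "ay": 0, "az": 0, "gripper": 0.85}, {"x": 0, "y": 0, "z": 35, "ax": 0, "ay": 0, "az": 0, "gripper": 0.85}, {"x": 0, "y": 0, "z": 25, "ax": 0, "ay": 0, "az": 0, "gripper": 0.85}, {"x": 0, "y": 0, "z": 10, "ax": 0, "ay": 0, "az": 0, "gripper": 0.85}, {"x": 0, "y": 0, "z": 0, "ax": 0, "ay": 0, "az": 0, "gripper": 0.85}]'

```text
clock: 5.43
position: [0.4308, -0.2337, 0.0434]
ee_rot: [0.463, 0.886, -0.001, -0.002]
ft_force: [-0.4, 1.1, 0.5]
grip_width: 0.307
grasp_force: 29.9
```

apply_moves --rows '[{"x": 0, "y": 0, "z": 3, "ax": 0, "ay": 0, "az": 0, "gripper": 0.85}, {"x": 0, "y": 0, "z": 3, "ax": 0, "ay": 0, "az": 0, "gripper": 0.85}, {"x": 0, "y": 0, "z": 3, "ax": 0, "ay": 0, "az": 0, "gripper": 0.85}, {"x": 0, "y": 0, "z": 0, "ax": 0, "ay": 0, "az": 0, "gripper": 0.85}]'

```text
clock: 5.77
position: [0.4329, -0.2345, 0.0368]
ee_rot: [0.463, 0.886, 0.0, 0.001]
ft_force: [0.2, -0.0, 0.7]
grip_width: 0.306
grasp_force: 29.9
```

apply_moves --rows '[{"x": 0, "y": 0, "z": 3, "ax": 0, "ay": 0, "az": 0, "gripper": 0.85}, {"x": 0, "y": 0, "z": 3, "ax": 0, "ay": 0, "az": 0, "gripper": 0.85}, {"x": 0, "y": 0, "z": 1, "ax": 0, "ay": 0, "az": 0, "gripper": 0.85}, {"x": 0, "y": 0, "z": 0, "ax": 0, "ay": 0, "az": 0, "gripper": 0.85}]'

```text
clock: 6.1
position: [0.4322, -0.2344, 0.029]
ee_rot: [0.463, 0.886, -0.0, -0.0]
ft_force: [0.1, -0.1, -0.9]
grip_width: 0.308
grasp_force: 29.9
```

apply_moves --rows '[{"x": 0, "y": 0, "z": 1, "ax": 0, "ay": 0, "az": 0, "gripper": 0.85}, {"x": 0, "y": 0, "z": 0, "ax": 0, "ay": 0, "az": 0, "gripper": 0.85}]'

```text
clock: 6.27
position: [0.4324, -0.2345, 0.0282]
ee_rot: [0.463, 0.886, 0.0, -0.0]
ft_force: [-0.0, 0.5, -0.1]
grip_width: 0.309
grasp_force: 29.9
```

apply_moves --rows '[{"x": 0, "y": 0, "z": 1, "ax": 0, "ay": 0, "az": 0, "gripper": 0.85}, {"x": 0, "y": 0, "z": 0, "ax": 0, "ay": 0, "az": 0, "gripper": 0.85}]'

```text
clock: 6.43
position: [0.4324, -0.2346, 0.0279]
ee_rot: [0.463, 0.886, 0.0, -0.0]
ft_force: [-4.0, 2.2, 10.9]
grip_width: 0.305
grasp_force: 31.2
```

apply_moves --rows '[{"x": 0, "y": 0, "z": 0, "ax": 0, "ay": 0, "az": 0, "gripper": 0.5}, {"x": 0, "y": 0, "z": 0, "ax": 0, "ay": 0, "az": 0, "gripper": 0.3}, {"x": 0, "y": 0, "z": 0, "ax": 0, "ay": 0, "az": 0, "gripper": 0.2}, {"x": 0, "y": 0, "z": 0, "ax": 0, "ay": 0, "az": 0, "gripper": 0}, {"x": 0, "y": 0, "z": -5, "ax": 0, "ay": 0, "az": 0, "gripper": 0}]'

```text
clock: 6.85
position: [0.4318, -0.2343, 0.0317]
ee_rot: [0.463, 0.886, -0.0, -0.001]
ft_force: [-0.6, 0.1, -0.4]
grip_width: 0.983
grasp_force: 0.0
```

apply_moves --rows '[{"x": 0, "y": 0, "z": -25, "ax": 0, "ay": 0, "az": 0, "gripper": 0}, {"x": 0, "y": 0, "z": -40, "ax": 0, "ay": 0, "az": 0, "gripper": 0}, {"x": 0, "y": 0, "z": -40, "ax": 0, "ay": 0, "az": 0, "gripper": 0}, {"x": 0, "y": 0, "z": -40, "ax": 0, "ay": 0, "az": 0, "gripper": 0}, {"x": 0, "y": 0, "z": -40, "ax": 0, "ay": 0, "az": 0, "gripper": 0}]'

```text
clock: 7.27
position: [0.4317, -0.2347, 0.2196]
ee_rot: [0.464, 0.886, 0.0, 0.0]
ft_force: [2.2, 0.3, -0.8]
grip_width: 1.0
grasp_force: 0.0
```

```bash
python3 -c "
from h import *
to(.641,.149,.22)
s=camera('side');t=camera('top')
crop(s,285,305,25,25,8,'pics/a.png');crop(t,268,180,25,25,16,'pics/b.png')
cv2.imwrite('pics/st5.png',np.hstack([cv2.imread('pics/a.png'),cv2.imread('pics/b.png')[:400,:400]] if 0 else [cv2.resize(cv2.imread(f'pics/{n}.png'),(400,400)) for n in 'ab']))"
```

```text
pos [ 0.4317 -0.2347  0.2196] clos 34.8 tilt [ 0. -0. -1.] shift [196.  390.7  -0.4] az 0 w 1.0 F [ 2.2  0.3 -0.8] g 0.0 t 7.27
```

View pics/st5.png

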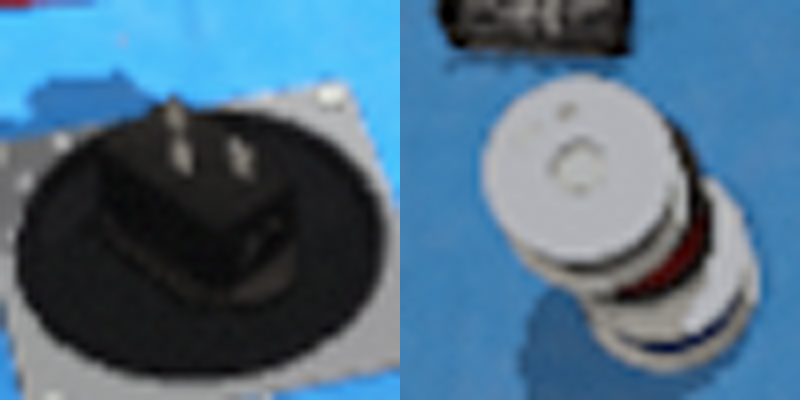

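The inlet stands tags up, central in the black dish. The solder reel's centre is at right-crop (180,170), i.e. top pixel (265.5,176.2), which gives about (0.640, 0.149).

apply_moves --rows '[{"x": 15, "y": 30, "z": 0, "ax": 0, "ay": 0, "az": 0, "gripper": 0}, {"x": 18, "y": 36, "z": 0, "ax": 0, "ay": 0, "az": 0, "gripper": 0}, {"x": 18, "y": 36, "z": 0, "ax": 0, "ay": 0, "az": 0, "gripper": 0}, {"x": 18, "y": 36, "z": 0, "ax": 0, "ay": 0, "az": 0, "gripper": 0}, {"x": 18, "y": 36, "z": 0, "ax": 0, "ay": 0, "az": 0, "gripper": 0}]'

```text
clock: 7.78
position: [0.526, -0.062, 0.2175]
ee_rot: [0.464, 0.886, 0.0, 0.0]
ft_force: [-0.2, -0.3, 1.5]
grip_width: 1.001
grasp_force: 0.0
```

apply_moves --rows '[{"x": 18, "y": 36, "z": 0, "ax": 0, "ay": 0, "az": 0, "gripper": 0}, {"x": 18, "y": 36, "z": 0, "ax": 0, "ay": 0, "az": 0, "gripper": 0}, {"x": 18, "y": 36, "z": 0, "ax": 0, "ay": 0, "az": 0, "gripper": 0}, {"x": 18, "y": 36, "z": 0, "ax": 0, "ay": 0, "az": 0, "gripper": 0}, {"x": 18, "y": 36, "z": 0, "ax": 0, "ay": 0, "az": 0, "gripper": 0}]'

```text
clock: 8.2
position: [0.6225, 0.1147, 0.2172]
ee_rot: [0.463, 0.886, -0.0, -0.0]
ft_force: [0.6, -1.1, 0.6]
grip_width: 1.0
grasp_force: 0.0
```

apply_moves --rows '[{"x": 12, "y": 24, "z": 0, "ax": 0, "ay": 0, "az": 0, "gripper": 0}, {"x": 6, "y": 12, "z": 0, "ax": 0, "ay": 0, "az": 0, "gripper": 0}, {"x": 0, "y": 0, "z": 0, "ax": 0, "ay": 0, "az": 0, "gripper": 0}]'

```text
clock: 8.45
position: [0.6415, 0.1525, 0.2162]
ee_rot: [0.461, 0.887, -0.0, -0.001]
ft_force: [-0.3, 0.4, -0.1]
grip_width: 1.001
grasp_force: 0.0
```

```bash
python3 -c "
from h import *
to(.640,.149,.109)"
```

```text
pos [0.6415 0.1525 0.2162] clos 35.1 tilt [-0.001  0.001 -1.   ] shift [ -2.1  -3.1 107.2] az 0 w 1.001 F [-0.3  0.4 -0.1] g 0.0 t 8.45
```

apply_moves --rows '[{"x": 0, "y": 0, "z": 20, "ax": 0, "ay": 0, "az": 0, "gripper": 0}, {"x": 0, "y": 0, "z": 15, "ax": 0, "ay": 0, "az": 0, "gripper": 0}, {"x": 0, "y": 0, "z": 0, "ax": 0, "ay": 0, "az": 0, "gripper": 0}, {"x": 0, "y": 0, "z": 0, "ax": 0, "ay": 0, "az": 0, "gripper": 0}]'

```text
clock: 8.78
position: [0.6408, 0.1471, 0.182]
ee_rot: [0.464, 0.886, -0.001, -0.0]
ft_force: [0.4, -0.1, 0.3]
grip_width: 0.999
grasp_force: 0.0
```

```bash
python3 -c "
from h import *
to(.640,.149,.109)"
```

```text
pos [0.6408 0.1471 0.182 ] clos 34.7 tilt [-0.001 -0.001 -1.   ] shift [ 2.   0.6 73. ] az 0 w 0.999 F [ 0.4 -0.1  0.3] g 0.0 t 8.78
```

apply_moves --rows '[{"x": 2, "y": 0, "z": 15, "ax": 0, "ay": 0, "az": 0, "gripper": 0}, {"x": 0, "y": 0, "z": 20, "ax": 0, "ay": 0, "az": 0, "gripper": 0}, {"x": 0, "y": 0, "z": 20, "ax": 0, "ay": 0, "az": 0, "gripper": 0}, {"x": 0, "y": 0, "z": 12, "ax": 0, "ay": 0, "az": 0, "gripper": 0}, {"x": 0, "y": 0, "z": 5, "ax": 0, "ay": 0, "az": 0, "gripper": 0}]'

```text
clock: 9.2
position: [0.6397, 0.1494, 0.1094]
ee_rot: [0.463, 0.886, -0.001, -0.0]
ft_force: [-0.0, 0.1, 0.5]
grip_width: 0.997
grasp_force: 0.0
```

apply_moves --rows '[{"x": 0, "y": 0, "z": 0, "ax": 0, "ay": 0, "az": 0, "gripper": 0}, {"x": 0, "y": 0, "z": 0, "ax": 0, "ay": 0, "az": 0, "gripper": 0.08}, {"x": 0, "y": 0, "z": 0, "ax": 0, "ay": 0, "az": 0, "gripper": 0.15}]'

```text
clock: 9.45
position: [0.641, 0.1499, 0.1119]
ee_rot: [0.463, 0.886, 0.001, 0.001]
ft_force: [0.5, 0.2, -0.3]
grip_width: 0.85
grasp_force: 0.0
```

```bash
python3 -c "
from h import *
to(.640,.149,.109)
s=camera('side')
crop(s,337,175,40,40,8,'pics/s6.png')"
```

```text
pos [0.641  0.1499 0.1119] clos 34.8 tilt [ 0.002  0.001 -1.   ] shift [-0.2 -1.4  2.9] az 0 w 0.85 F [ 0.5  0.2 -0.3] g 0.0 t 9.45
```

View pics/s6.png

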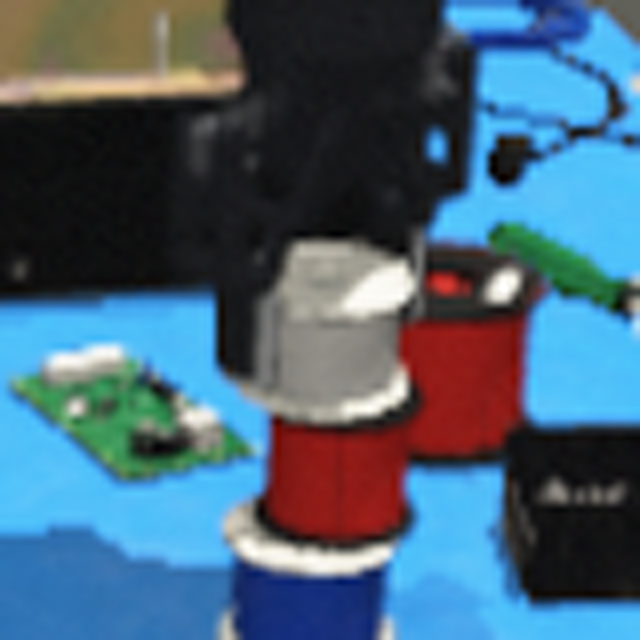

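The fingers straddle the solder reel with the tips above its lower flange. I'll close slowly.

apply_moves --rows '[{"x": 0, "y": 0, "z": 0, "ax": 0, "ay": 0, "az": 0, "gripper": 0.19}, {"x": 0, "y": 0, "z": 0, "ax": 0, "ay": 0, "az": 0, "gripper": 0.23}, {"x": 0, "y": 0, "z": 0, "ax": 0, "ay": 0, "az": 0, "gripper": 0.28}, {"x": 0, "y": 0, "z": 0, "ax": 0, "ay": 0, "az": 0, "gripper": 0.4}, {"x": 0, "y": 0, "z": 0, "ax": 0, "ay": 0, "az": 0, "gripper": 0.4}]' --newtons 50

```text
clock: 9.92
position: [0.641, 0.1503, 0.1117]
ee_rot: [0.463, 0.886, 0.001, 0.001]
ft_force: [0.9, 0.7, 6.4]
grip_width: 0.738
grasp_force: 54.8
```

apply_moves --rows '[{"x": 0, "y": 0, "z": 0, "ax": 0, "ay": 0, "az": 0, "gripper": 0.4}, {"x": 0, "y": 0, "z": -4, "ax": 0, "ay": 0, "az": 0, "gripper": 0.4}, {"x": 0, "y": 0, "z": -8, "ax": 0, "ay": 0, "az": 0, "gripper": 0.4}, {"x": 0, "y": 0, "z": -15, "ax": 0, "ay": 0, "az": 0, "gripper": 0.4}, {"x": 0, "y": 0, "z": -15, "ax": 0, "ay": 0, "az": 0, "gripper": 0.4}]'

```text
clock: 10.33
position: [0.6395, 0.1496, 0.1525]
ee_rot: [0.463, 0.886, -0.001, -0.001]
ft_force: [0.8, -0.1, -1.8]
grip_width: 0.736
grasp_force: 55.3
```

```bash
python3 -c "
from h import *
to(.4318,.2487,.16)
s=camera('side')
crop(s,337,175,40,40,8,'pics/s7.png')"
```

```text
pos [0.6395 0.1496 0.1525] clos 34.8 tilt [-0.002 -0.001 -1.   ] shift [ 199.9 -114.1   -7.2] az 0 w 0.736 F [ 0.8 -0.1 -1.8] g 55.3 t 10.33
```

View pics/s7.png

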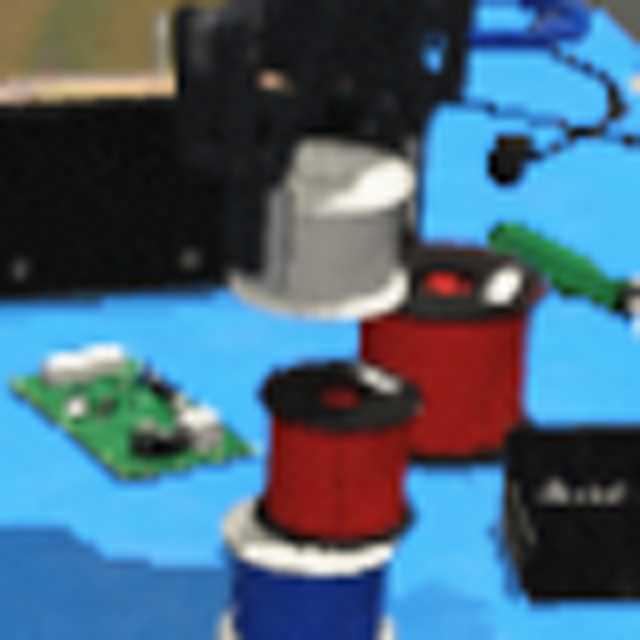

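The solder reel is held level. The red reel's top flange is centred at crop (342,395). Next is the white dish.

apply_moves --rows '[{"x": 14, "y": -8, "z": -7, "ax": 0, "ay": 0, "az": 0, "gripper": 0.4}, {"x": 26, "y": -15, "z": 0, "ax": 0, "ay": 0, "az": 0, "gripper": 0.4}, {"x": 30, "y": -17, "z": 0, "ax": 0, "ay": 0, "az": 0, "gripper": 0.4}, {"x": 30, "y": -17, "z": 0, "ax": 0, "ay": 0, "az": 0, "gripper": 0.4}, {"x": 30, "y": -17, "z": 0, "ax": 0, "ay": 0, "az": 0, "gripper": 0.4}]'

```text
clock: 10.8
position: [0.5036, 0.2146, 0.159]
ee_rot: [0.463, 0.886, -0.0, -0.0]
ft_force: [1.6, 0.6, -1.6]
grip_width: 0.736
grasp_force: 55.6
```

apply_moves --rows '[{"x": 30, "y": -17, "z": 0, "ax": 0, "ay": 0, "az": 0, "gripper": 0.4}, {"x": 25, "y": -14, "z": 0, "ax": 0, "ay": 0, "az": 0, "gripper": 0.4}, {"x": 15, "y": -9, "z": 10, "ax": 0, "ay": 0, "az": 0, "gripper": 0.4}, {"x": 0, "y": 0, "z": 25, "ax": 0, "ay": 0, "az": 0, "gripper": 0.4}, {"x": 0, "y": 0, "z": 25, "ax": 0, "ay": 0, "az": 0, "gripper": 0.4}]'

```text
clock: 11.22
position: [0.4319, 0.2503, 0.0996]
ee_rot: [0.462, 0.887, 0.001, 0.0]
ft_force: [1.0, 0.1, -2.8]
grip_width: 0.737
grasp_force: 55.6
```

apply_moves --rows '[{"x": 0, "y": 0, "z": 20, "ax": 0, "ay": 0, "az": 0, "gripper": 0.4}, {"x": 0, "y": 0, "z": 15, "ax": 0, "ay": 0, "az": 0, "gripper": 0.4}, {"x": 0, "y": 0, "z": 10, "ax": 0, "ay": 0, "az": 0, "gripper": 0.4}, {"x": 0, "y": 0, "z": 0, "ax": 0, "ay": 0, "az": 0, "gripper": 0.4}]'

```text
clock: 11.55
position: [0.4313, 0.2481, 0.0525]
ee_rot: [0.463, 0.886, -0.002, -0.001]
ft_force: [-0.0, -0.5, -2.3]
grip_width: 0.731
grasp_force: 55.6
```

```bash
python3 -c "
from h import *
to(.4318,.2487,.022)
s=camera('side')
print(cast(s,(339.75,184.4),.096))"
```

```text
pos [0.4313 0.2481 0.0525] clos 34.8 tilt [-0.003 -0.002 -1.   ] shift [ 0.2  0.8 30.5] az 0 w 0.731 F [-0.  -0.5 -2.3] g 55.6 t 11.55
[0.64743587 0.14009657 0.096     ]
```

apply_moves --rows '[{"x": 0, "y": 0, "z": 12, "ax": 0, "ay": 0, "az": 0, "gripper": 0.4}, {"x": 0, "y": 0, "z": 10, "ax": 0, "ay": 0, "az": 0, "gripper": 0.4}, {"x": 0, "y": 0, "z": 5, "ax": 0, "ay": 0, "az": 0, "gripper": 0.4}, {"x": 0, "y": 0, "z": 2, "ax": 0, "ay": 0, "az": 0, "gripper": 0.4}, {"x": 0, "y": 0, "z": 0, "ax": 0, "ay": 0, "az": 0, "gripper": 0.4}]'

```text
clock: 12.02
position: [0.4324, 0.2489, 0.0252]
ee_rot: [0.463, 0.886, -0.0, -0.0]
ft_force: [0.5, 0.4, -2.6]
grip_width: 0.739
grasp_force: 55.6
```

apply_moves --rows '[{"x": 0, "y": 0, "z": 1, "ax": 0, "ay": 0, "az": 0, "gripper": 0.4}, {"x": 0, "y": 0, "z": 1, "ax": 0, "ay": 0, "az": 0, "gripper": 0.4}, {"x": 0, "y": 0, "z": 0, "ax": 0, "ay": 0, "az": 0, "gripper": 0.4}]'

```text
clock: 12.27
position: [0.4326, 0.2491, 0.0235]
ee_rot: [0.463, 0.886, 0.0, 0.0]
ft_force: [0.6, -0.1, -3.0]
grip_width: 0.736
grasp_force: 55.6
```

apply_moves --rows '[{"x": 0, "y": 0, "z": 1, "ax": 0, "ay": 0, "az": 0, "gripper": 0.4}, {"x": 0, "y": 0, "z": 1, "ax": 0, "ay": 0, "az": 0, "gripper": 0.4}, {"x": 0, "y": 0, "z": 0, "ax": 0, "ay": 0, "az": 0, "gripper": 0.4}]'

```text
clock: 12.52
position: [0.4324, 0.249, 0.0212]
ee_rot: [0.463, 0.886, -0.0, -0.0]
ft_force: [-0.3, -0.8, -3.1]
grip_width: 0.735
grasp_force: 55.6
```

apply_moves --rows '[{"x": 0, "y": 0, "z": 1, "ax": 0, "ay": 0, "az": 0, "gripper": 0.4}, {"x": 0, "y": 0, "z": 0, "ax": 0, "ay": 0, "az": 0, "gripper": 0.4}]'

```text
clock: 12.68
position: [0.4324, 0.249, 0.0202]
ee_rot: [0.463, 0.886, -0.0, -0.0]
ft_force: [0.8, -0.1, -3.6]
grip_width: 0.738
grasp_force: 55.6
```

apply_moves --rows '[{"x": 0, "y": 0, "z": 0.7, "ax": 0, "ay": 0, "az": 0, "gripper": 0.4}, {"x": 0, "y": 0, "z": 0, "ax": 0, "ay": 0, "az": 0, "gripper": 0.4}]'

```text
clock: 12.85
position: [0.4325, 0.249, 0.0196]
ee_rot: [0.463, 0.886, 0.0, -0.0]
ft_force: [0.0, -0.2, -2.2]
grip_width: 0.732
grasp_force: 55.7
```

apply_moves --rows '[{"x": 0, "y": 0, "z": 0.7, "ax": 0, "ay": 0, "az": 0, "gripper": 0.4}, {"x": 0, "y": 0, "z": 0, "ax": 0, "ay": 0, "az": 0, "gripper": 0.4}]'

```text
clock: 13.02
position: [0.4325, 0.2491, 0.0195]
ee_rot: [0.463, 0.886, 0.0, -0.0]
ft_force: [-3.4, -2.5, 8.6]
grip_width: 0.739
grasp_force: 56.8
```

apply_moves --rows '[{"x": 0, "y": 0, "z": 0, "ax": 0, "ay": 0, "az": 0, "gripper": 0.2}, {"x": 0, "y": 0, "z": 0, "ax": 0, "ay": 0, "az": 0, "gripper": 0.1}, {"x": 0, "y": 0, "z": 0, "ax": 0, "ay": 0, "az": 0, "gripper": 0}, {"x": 0, "y": 0, "z": 0, "ax": 0, "ay": 0, "az": 0, "gripper": 0}, {"x": 0, "y": 0, "z": -5, "ax": 0, "ay": 0, "az": 0, "gripper": 0}]'

```text
clock: 13.43
position: [0.432, 0.2487, 0.0233]
ee_rot: [0.463, 0.886, -0.001, -0.0]
ft_force: [-0.9, 0.5, -0.1]
grip_width: 1.002
grasp_force: 0.0
```

apply_moves --rows '[{"x": 0, "y": 0, "z": -20, "ax": 0, "ay": 0, "az": 0, "gripper": 0}, {"x": 0, "y": 0, "z": -35, "ax": 0, "ay": 0, "az": 0, "gripper": 0}, {"x": 0, "y": 0, "z": -40, "ax": 0, "ay": 0, "az": 0, "gripper": 0}, {"x": 0, "y": 0, "z": -30, "ax": 0, "ay": 0, "az": 0, "gripper": 0}, {"x": 0, "y": 0, "z": 0, "ax": 0, "ay": 0, "az": 0, "gripper": 0}]'

```text
clock: 13.85
position: [0.4352, 0.2507, 0.1556]
ee_rot: [0.463, 0.886, 0.005, 0.002]
ft_force: [1.7, 0.1, -0.2]
grip_width: 1.001
grasp_force: 0.0
```

```bash
python3 -c "
from h import *
to(.647,.1395,.15)
s=camera('side')
crop(s,300,195,60,40,6,'pics/s8.png')"
```

```text
pos [0.4352 0.2507 0.1556] clos 34.8 tilt [ 0.008  0.006 -1.   ] shift [-212.1  110.5    6.5] az 0 w 1.001 F [ 1.7  0.1 -0.2] g 0.0 t 13.85
```

View pics/s8.png

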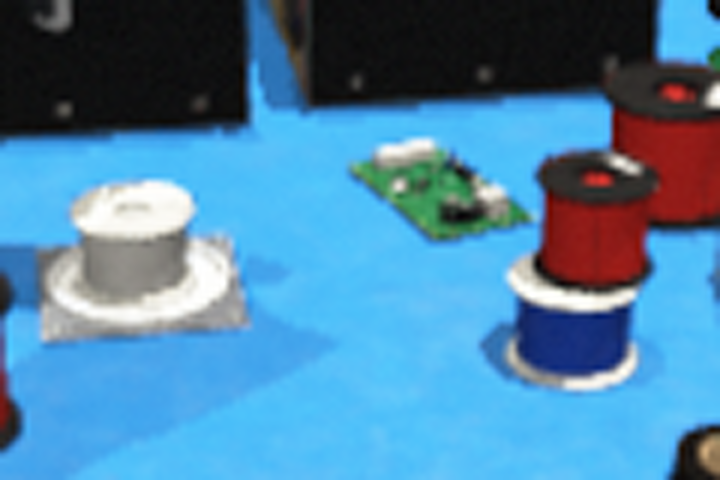

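The solder reel stands upright in the white dish, and red on blue is undisturbed with its top flange centre at crop (598,180). Next is the red reel.

apply_moves --rows '[{"x": -20, "y": 11, "z": 0, "ax": 0, "ay": 0, "az": 0, "gripper": 0}, {"x": -32, "y": 17, "z": 0, "ax": 0, "ay": 0, "az": 0, "gripper": 0}, {"x": -34, "y": 18, "z": 0, "ax": 0, "ay": 0, "az": 0, "gripper": 0}, {"x": -34, "y": 18, "z": 0, "ax": 0, "ay": 0, "az": 0, "gripper": 0}, {"x": -34, "y": 18, "z": 0, "ax": 0, "ay": 0, "az": 0, "gripper": 0}]'

```text
clock: 14.32
position: [0.5886, 0.1684, 0.1481]
ee_rot: [0.463, 0.886, -0.0, -0.0]
ft_force: [0.1, 0.5, 0.4]
grip_width: 1.001
grasp_force: 0.0
```

apply_moves --rows '[{"x": -30, "y": 17, "z": 0, "ax": 0, "ay": 0, "az": 0, "gripper": 0}, {"x": -18, "y": 10, "z": 0, "ax": 0, "ay": 0, "az": 0, "gripper": 0}, {"x": -10, "y": 5, "z": 0, "ax": 0, "ay": 0, "az": 0, "gripper": 0}, {"x": 0, "y": 0, "z": 0, "ax": 0, "ay": 0, "az": 0, "gripper": 0}, {"x": 0, "y": 0, "z": 0, "ax": 0, "ay": 0, "az": 0, "gripper": 0}]'

```text
clock: 14.73
position: [0.6465, 0.1395, 0.1477]
ee_rot: [0.464, 0.886, -0.001, -0.001]
ft_force: [-1.0, 0.2, 0.4]
grip_width: 1.001
grasp_force: 0.0
```

```bash
python3 -c "
from h import *
to(.647,.1395,.066)"
```

```text
pos [0.6465 0.1395 0.1477] clos 34.7 tilt [-0.002 -0.001 -1.   ] shift [-0.3  0.5 81.7] az 0 w 1.001 F [-1.   0.2  0.4] g 0.0 t 14.73
```

apply_moves --rows '[{"x": 0, "y": 0, "z": 15, "ax": 0, "ay": 0, "az": 0, "gripper": 0}, {"x": 0, "y": 0, "z": 22, "ax": 0, "ay": 0, "az": 0, "gripper": 0}, {"x": 0, "y": 0, "z": 22, "ax": 0, "ay": 0, "az": 0, "gripper": 0}, {"x": 0, "y": 0, "z": 14, "ax": 0, "ay": 0, "az": 0, "gripper": 0}, {"x": 0, "y": 0, "z": 6, "ax": 0, "ay": 0, "az": 0, "gripper": 0}]'

```text
clock: 15.15
position: [0.6449, 0.1408, 0.0674]
ee_rot: [0.463, 0.887, -0.001, -0.002]
ft_force: [-0.4, -0.6, 0.3]
grip_width: 0.996
grasp_force: 0.0
```

apply_moves --rows '[{"x": 0, "y": 0, "z": 0, "ax": 0, "ay": 0, "az": 0, "gripper": 0}, {"x": 0, "y": 0, "z": 0, "ax": 0, "ay": 0, "az": 0, "gripper": 0.1}, {"x": 0, "y": 0, "z": 0, "ax": 0, "ay": 0, "az": 0, "gripper": 0.18}, {"x": 0, "y": 0, "z": 0, "ax": 0, "ay": 0, "az": 0, "gripper": 0.22}, {"x": 0, "y": 0, "z": 0, "ax": 0, "ay": 0, "az": 0, "gripper": 0.26}]'

```text
clock: 15.57
position: [0.6478, 0.1403, 0.0711]
ee_rot: [0.463, 0.886, 0.001, 0.001]
ft_force: [1.0, 0.1, 0.5]
grip_width: 0.746
grasp_force: 0.5
```

apply_moves --rows '[{"x": 0, "y": 0, "z": 0, "ax": 0, "ay": 0, "az": 0, "gripper": 0.29}, {"x": 0, "y": 0, "z": 0, "ax": 0, "ay": 0, "az": 0, "gripper": 0.33}, {"x": 0, "y": 0, "z": 0, "ax": 0, "ay": 0, "az": 0, "gripper": 0.45}, {"x": 0, "y": 0, "z": 0, "ax": 0, "ay": 0, "az": 0, "gripper": 0.45}, {"x": 0, "y": 0, "z": 0, "ax": 0, "ay": 0, "az": 0, "gripper": 0.45}]'

```text
clock: 15.98
position: [0.648, 0.1404, 0.0713]
ee_rot: [0.463, 0.886, 0.001, 0.001]
ft_force: [1.2, 0.9, 6.5]
grip_width: 0.688
grasp_force: 53.6
```

apply_moves --rows '[{"x": 0, "y": 0, "z": -4, "ax": 0, "ay": 0, "az": 0, "gripper": 0.45}, {"x": 0, "y": 0, "z": -10, "ax": 0, "ay": 0, "az": 0, "gripper": 0.45}, {"x": 0, "y": 0, "z": -18, "ax": 0, "ay": 0, "az": 0, "gripper": 0.45}, {"x": 0, "y": 0, "z": -18, "ax": 0, "ay": 0, "az": 0, "gripper": 0.45}, {"x": -10, "y": -7, "z": -5, "ax": 0, "ay": 0, "az": 0, "gripper": 0.45}]'

```text
clock: 16.4
position: [0.6478, 0.1307, 0.128]
ee_rot: [0.462, 0.887, 0.002, 0.001]
ft_force: [1.1, 0.1, -1.8]
grip_width: 0.69
grasp_force: 54.3
```

apply_moves --rows '[{"x": -25, "y": -18, "z": 0, "ax": 0, "ay": 0, "az": 0, "gripper": 0.45}, {"x": -29, "y": -21, "z": 0, "ax": 0, "ay": 0, "az": 0, "gripper": 0.45}, {"x": -29, "y": -21, "z": 0, "ax": 0, "ay": 0, "az": 0, "gripper": 0.45}, {"x": -29, "y": -21, "z": 0, "ax": 0, "ay": 0, "az": 0, "gripper": 0.45}, {"x": -29, "y": -21, "z": 0, "ax": 0, "ay": 0, "az": 0, "gripper": 0.45}]'

```text
clock: 16.82
position: [0.6427, -0.0491, 0.1246]
ee_rot: [0.464, 0.886, -0.0, -0.0]
ft_force: [0.4, 0.1, -3.2]
grip_width: 0.688
grasp_force: 54.4
```

apply_moves --rows '[{"x": -29, "y": -21, "z": 0, "ax": 0, "ay": 0, "az": 0, "gripper": 0.45}, {"x": -29, "y": -21, "z": 0, "ax": 0, "ay": 0, "az": 0, "gripper": 0.45}, {"x": -19, "y": -15, "z": 0, "ax": 0, "ay": 0, "az": 0, "gripper": 0.45}, {"x": -10, "y": -8, "z": 0, "ax": 0, "ay": 0, "az": 0, "gripper": 0.45}, {"x": 0, "y": 0, "z": 0, "ax": 0, "ay": 0, "az": 0, "gripper": 0.45}]'

```text
clock: 17.23
position: [0.6383, -0.16, 0.1247]
ee_rot: [0.466, 0.885, -0.001, -0.0]
ft_force: [-0.2, -0.7, -1.2]
grip_width: 0.686
grasp_force: 54.4
```

```bash
python3 -c "
from h import *
to(.6405,-.156,.030)"
```

```text
pos [ 0.6383 -0.16    0.1247] clos 34.5 tilt [-0.001 -0.002 -1.   ] shift [ 2.2  4.3 94.7] az 0 w 0.686 F [-0.2 -0.7 -1.2] g 54.4 t 17.23
```

apply_moves --rows '[{"x": 0, "y": 0, "z": 15, "ax": 0, "ay": 0, "az": 0, "gripper": 0.45}, {"x": 0, "y": 0, "z": 25, "ax": 0, "ay": 0, "az": 0, "gripper": 0.45}, {"x": 0, "y": 0, "z": 22, "ax": 0, "ay": 0, "az": 0, "gripper": 0.45}, {"x": 0, "y": 0, "z": 13, "ax": 0, "ay": 0, "az": 0, "gripper": 0.45}, {"x": 0, "y": 0, "z": 0, "ax": 0, "ay": 0, "az": 0, "gripper": 0.45}]'

```text
clock: 17.65
position: [0.638, -0.1529, 0.0464]
ee_rot: [0.463, 0.887, -0.001, -0.003]
ft_force: [-0.6, -1.0, -2.6]
grip_width: 0.69
grasp_force: 54.5
```

```bash
python3 -c "
from h import *
to(.6405,-.156,.030)"
```

```text
pos [ 0.638  -0.1529  0.0464] clos 34.9 tilt [-0.006  0.001 -1.   ] shift [-4.   0.4 16.4] az 0 w 0.69 F [-0.6 -1.  -2.6] g 54.5 t 17.65
```

apply_moves --rows '[{"x": -2, "y": 0, "z": 6, "ax": 0, "ay": 0, "az": 0, "gripper": 0.45}, {"x": 0, "y": 0, "z": 4, "ax": 0, "ay": 0, "az": 0, "gripper": 0.45}, {"x": 0, "y": 0, "z": 3, "ax": 0, "ay": 0, "az": 0, "gripper": 0.45}, {"x": 0, "y": 0, "z": 0, "ax": 0, "ay": 0, "az": 0, "gripper": 0.45}, {"x": 0, "y": 0, "z": 0, "ax": 0, "ay": 0, "az": 0, "gripper": 0.45}]'

```text
clock: 18.07
position: [0.6414, -0.1564, 0.0374]
ee_rot: [0.463, 0.886, 0.0, 0.0]
ft_force: [0.1, -0.4, -2.9]
grip_width: 0.692
grasp_force: 54.5
```

```bash
python3 -c "
from h import *
to(.6405,-.156,.0293)"
```

```text
pos [ 0.6414 -0.1564  0.0374] clos 34.8 tilt [ 0.001  0.    -1.   ] shift [ 0.9 -0.5  8.1] az 0 w 0.692 F [ 0.1 -0.4 -2.9] g 54.5 t 18.07
```

apply_moves --rows '[{"x": 0, "y": 0, "z": 3, "ax": 0, "ay": 0, "az": 0, "gripper": 0.45}, {"x": 0, "y": 0, "z": 2, "ax": 0, "ay": 0, "az": 0, "gripper": 0.45}, {"x": 0, "y": 0, "z": 1, "ax": 0, "ay": 0, "az": 0, "gripper": 0.45}, {"x": 0, "y": 0, "z": 1, "ax": 0, "ay": 0, "az": 0, "gripper": 0.45}, {"x": 0, "y": 0, "z": 0, "ax": 0, "ay": 0, "az": 0, "gripper": 0.45}]'

```text
clock: 18.48
position: [0.641, -0.1563, 0.0296]
ee_rot: [0.463, 0.886, 0.0, -0.0]
ft_force: [0.2, 0.9, -2.1]
grip_width: 0.689
grasp_force: 54.5
```

apply_moves --rows '[{"x": 0, "y": 0, "z": 0.8, "ax": 0, "ay": 0, "az": 0, "gripper": 0.45}, {"x": 0, "y": 0, "z": 0, "ax": 0, "ay": 0, "az": 0, "gripper": 0.45}]'

```text
clock: 18.65
position: [0.6412, -0.1564, 0.0293]
ee_rot: [0.463, 0.886, 0.0, 0.0]
ft_force: [-1.4, 0.2, -0.2]
grip_width: 0.692
grasp_force: 54.6
```

apply_moves --rows '[{"x": 0, "y": 0, "z": 0.6, "ax": 0, "ay": 0, "az": 0, "gripper": 0.45}, {"x": 0, "y": 0, "z": 0, "ax": 0, "ay": 0, "az": 0, "gripper": 0.45}]'

```text
clock: 18.82
position: [0.6413, -0.1565, 0.0293]
ee_rot: [0.463, 0.886, 0.0, 0.0]
ft_force: [-4.0, 1.4, 5.4]
grip_width: 0.692
grasp_force: 55.5
```

apply_moves --rows '[{"x": 0, "y": 0, "z": 0, "ax": 0, "ay": 0, "az": 0, "gripper": 0.25}, {"x": 0, "y": 0, "z": 0, "ax": 0, "ay": 0, "az": 0, "gripper": 0.1}, {"x": 0, "y": 0, "z": 0, "ax": 0, "ay": 0, "az": 0, "gripper": 0}, {"x": 0, "y": 0, "z": 0, "ax": 0, "ay": 0, "az": 0, "gripper": 0}, {"x": 0, "y": 0, "z": -5, "ax": 0, "ay": 0, "az": 0, "gripper": 0}]'

```text
clock: 19.23
position: [0.6406, -0.1562, 0.0327]
ee_rot: [0.463, 0.886, -0.0, -0.001]
ft_force: [-1.4, 0.1, 0.8]
grip_width: 0.998
grasp_force: 0.0
```

apply_moves --rows '[{"x": 0, "y": 0, "z": -20, "ax": 0, "ay": 0, "az": 0, "gripper": 0}, {"x": 0, "y": 0, "z": -35, "ax": 0, "ay": 0, "az": 0, "gripper": 0}, {"x": 0, "y": 0, "z": -30, "ax": 0, "ay": 0, "az": 0, "gripper": 0}, {"x": 0, "y": 0, "z": 0, "ax": 0, "ay": 0, "az": 0, "gripper": 0}, {"x": 0, "y": 0, "z": 0, "ax": 0, "ay": 0, "az": 0, "gripper": 0}]'

```text
clock: 19.65
position: [0.6424, -0.1568, 0.121]
ee_rot: [0.463, 0.886, 0.001, 0.002]
ft_force: [-0.1, -0.1, -0.1]
grip_width: 0.997
grasp_force: 0.0
```

```bash
python3 -c "
from h import *
to(.634,.132,.118)
s=camera('side');t=camera('top')
crop(s,350,230,50,50,4,'pics/a.png');crop(t,278,186,25,25,16,'pics/b.png')
a=cv2.resize(cv2.imread('pics/a.png'),(400,400));b=cv2.resize(cv2.imread('pics/b.png'),(400,400))
cv2.imwrite('pics/st9.png',np.hstack([a,b]))"
```

```text
pos [ 0.6424 -0.1568  0.121 ] clos 34.8 tilt [ 0.004 -0.    -1.   ] shift [242.  157.8   2.9] az 0 w 0.997 F [-0.1 -0.1 -0.1] g 0.0 t 19.65
```

View pics/st9.png

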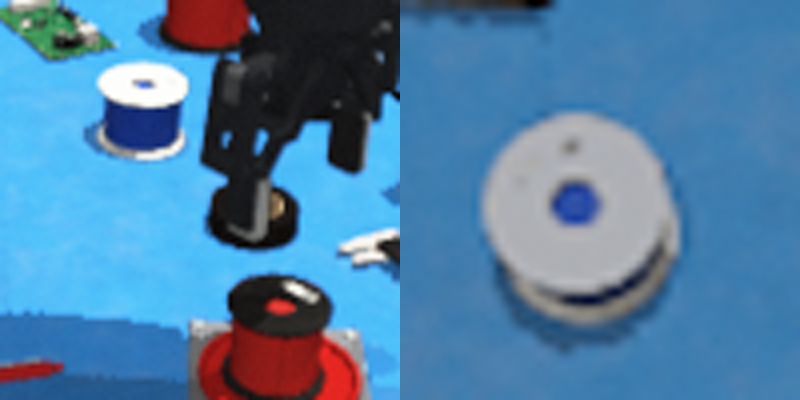

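The red reel stands upright in the red dish. The blue reel's top flange is centred at top pixel (275.1,186.4) and side pixel (336,201.5).

```bash
python3 -c "
from h import *
s=camera('side');t=camera('top')
a=cast(s,(336,201.5),.046);b=cast(t,(275.1,186.4),.046);print(a,b,tri(s,(336,201.5),t,(275.1,186.4)))
m=(a+b)/2; to(m[0],m[1],.118)"
```

```text
[0.63624238 0.13152119 0.046     ] [0.63410516 0.13508776 0.046     ] [0.63579076 0.1351491  0.04376513]
pos [ 0.6405 -0.1561  0.1173] clos 34.8 tilt [-0.002  0.    -1.   ] shift [240.7 160.8  -0.6] az 0 w 1.004 F [ 0.4 -0.1 -0.4] g 0.0 t 19.85
```

apply_moves --rows '[{"x": 18, "y": 12, "z": 0, "ax": 0, "ay": 0, "az": 0, "gripper": 0}, {"x": 30, "y": 20, "z": 0, "ax": 0, "ay": 0, "az": 0, "gripper": 0}, {"x": 33, "y": 22, "z": 0, "ax": 0, "ay": 0, "az": 0, "gripper": 0}, {"x": 33, "y": 22, "z": 0, "ax": 0, "ay": 0, "az": 0, "gripper": 0}, {"x": 33, "y": 22, "z": 0, "ax": 0, "ay": 0, "az": 0, "gripper": 0}]'

```text
clock: 20.27
position: [0.6369, 0.0219, 0.1174]
ee_rot: [0.463, 0.886, -0.0, -0.001]
ft_force: [0.8, 1.4, -0.7]
grip_width: 0.998
grasp_force: 0.0
```

apply_moves --rows '[{"x": 33, "y": 22, "z": 0, "ax": 0, "ay": 0, "az": 0, "gripper": 0}, {"x": 30, "y": 20, "z": 0, "ax": 0, "ay": 0, "az": 0, "gripper": 0}, {"x": 20, "y": 14, "z": 0, "ax": 0, "ay": 0, "az": 0, "gripper": 0}, {"x": 11, "y": 7, "z": 0, "ax": 0, "ay": 0, "az": 0, "gripper": 0}, {"x": 0, "y": 0, "z": 0, "ax": 0, "ay": 0, "az": 0, "gripper": 0}]'

```text
clock: 20.68
position: [0.6349, 0.1372, 0.1174]
ee_rot: [0.461, 0.887, -0.0, -0.001]
ft_force: [0.0, 0.1, 0.8]
grip_width: 1.0
grasp_force: 0.0
```

apply_moves --rows '[{"x": 0, "y": 0, "z": 12, "ax": 0, "ay": 0, "az": 0, "gripper": 0}, {"x": 0, "y": 0, "z": 12, "ax": 0, "ay": 0, "az": 0, "gripper": 0}, {"x": 0, "y": 0, "z": 6, "ax": 0, "ay": 0, "az": 0, "gripper": 0}, {"x": 0, "y": 0, "z": 0, "ax": 0, "ay": 0, "az": 0, "gripper": 0}]'

```text
clock: 21.02
position: [0.6346, 0.131, 0.0857]
ee_rot: [0.464, 0.886, -0.002, -0.001]
ft_force: [-0.2, 0.2, -0.8]
grip_width: 1.0
grasp_force: 0.0
```

```bash
python3 -c "
from h import *
to(.635,.133,.020)"
```

```text
pos [0.6346 0.131  0.0857] clos 34.7 tilt [-0.004 -0.002 -1.   ] shift [ 1.4  1.7 65.7] az 0 w 1.0 F [-0.2  0.2 -0.8] g 0.0 t 21.02
```

apply_moves --rows '[{"x": 0.5, "y": 0.5, "z": 15, "ax": 0, "ay": 0, "az": 0, "gripper": 0}, {"x": 0, "y": 0, "z": 20, "ax": 0, "ay": 0, "az": 0, "gripper": 0}, {"x": 0, "y": 0, "z": 17, "ax": 0, "ay": 0, "az": 0, "gripper": 0}, {"x": 0, "y": 0, "z": 9, "ax": 0, "ay": 0, "az": 0, "gripper": 0}, {"x": 0, "y": 0, "z": 0, "ax": 0, "ay": 0, "az": 0, "gripper": 0}]'

```text
clock: 21.43
position: [0.6346, 0.1329, 0.0253]
ee_rot: [0.464, 0.886, -0.001, -0.001]
ft_force: [-0.9, -0.3, 0.2]
grip_width: 1.0
grasp_force: 0.0
```

apply_moves --rows '[{"x": 0, "y": 0, "z": 2, "ax": 0, "ay": 0, "az": 0, "gripper": 0}, {"x": 0, "y": 0, "z": 0, "ax": 0, "ay": 0, "az": 0, "gripper": 0.08}, {"x": 0, "y": 0, "z": 0, "ax": 0, "ay": 0, "az": 0, "gripper": 0.14}, {"x": 0, "y": 0, "z": 0, "ax": 0, "ay": 0, "az": 0, "gripper": 0.18}, {"x": 0, "y": 0, "z": 0, "ax": 0, "ay": 0, "az": 0, "gripper": 0.22}]'

```text
clock: 21.85
position: [0.6368, 0.1345, 0.0265]
ee_rot: [0.463, 0.886, 0.001, 0.001]
ft_force: [1.3, 1.3, 1.9]
grip_width: 0.778
grasp_force: 0.8
```

apply_moves --rows '[{"x": 0, "y": 0, "z": 0, "ax": 0, "ay": 0, "az": 0, "gripper": 0.26}, {"x": 0, "y": 0, "z": 0, "ax": 0, "ay": 0, "az": 0, "gripper": 0.4}, {"x": 0, "y": 0, "z": 0, "ax": 0, "ay": 0, "az": 0, "gripper": 0.4}, {"x": 0, "y": 0, "z": 0, "ax": 0, "ay": 0, "az": 0, "gripper": 0.4}]'

```text
clock: 22.18
position: [0.6369, 0.1345, 0.027]
ee_rot: [0.463, 0.886, 0.001, 0.001]
ft_force: [-0.1, 0.9, 6.2]
grip_width: 0.761
grasp_force: 54.8
```

apply_moves --rows '[{"x": 0, "y": 0, "z": -4, "ax": 0, "ay": 0, "az": 0, "gripper": 0.4}, {"x": 0, "y": 0, "z": -10, "ax": 0, "ay": 0, "az": 0, "gripper": 0.4}, {"x": 0, "y": 0, "z": -18, "ax": 0, "ay": 0, "az": 0, "gripper": 0.4}, {"x": 0, "y": 0, "z": -18, "ax": 0, "ay": 0, "az": 0, "gripper": 0.4}, {"x": 0, "y": -10, "z": -6, "ax": 0, "ay": 0, "az": 0, "gripper": 0.4}]'

```text
clock: 22.6
position: [0.6296, 0.1297, 0.0848]
ee_rot: [0.463, 0.886, 0.002, 0.001]
ft_force: [0.5, -0.5, -1.7]
grip_width: 0.758
grasp_force: 55.8
```

apply_moves --rows '[{"x": 0, "y": -25, "z": 0, "ax": 0, "ay": 0, "az": 0, "gripper": 0.4}, {"x": 0, "y": -34, "z": 0, "ax": 0, "ay": 0, "az": 0, "gripper": 0.4}, {"x": 0, "y": -35, "z": 0, "ax": 0, "ay": 0, "az": 0, "gripper": 0.4}, {"x": 0, "y": -35, "z": 0, "ax": 0, "ay": 0, "az": 0, "gripper": 0.4}, {"x": 0, "y": -35, "z": 0, "ax": 0, "ay": 0, "az": 0, "gripper": 0.4}]'

```text
clock: 23.02
position: [0.4915, 0.0339, 0.0818]
ee_rot: [0.463, 0.886, 0.0, -0.0]
ft_force: [1.1, -1.0, -1.2]
grip_width: 0.755
grasp_force: 55.8
```

apply_moves --rows '[{"x": 0, "y": -35, "z": 0, "ax": 0, "ay": 0, "az": 0, "gripper": 0.4}, {"x": 1, "y": -25, "z": 0, "ax": 0, "ay": 0, "az": 0, "gripper": 0.4}, {"x": 1, "y": -16, "z": 0, "ax": 0, "ay": 0, "az": 0, "gripper": 0.4}, {"x": 0, "y": 0, "z": 10, "ax": 0, "ay": 0, "az": 0, "gripper": 0.4}, {"x": 0, "y": 0, "z": 10, "ax": 0, "ay": 0, "az": 0, "gripper": 0.4}]'

```text
clock: 23.43
position: [0.4298, -0.0071, 0.0621]
ee_rot: [0.464, 0.886, 0.001, 0.001]
ft_force: [-0.1, 0.3, -1.3]
grip_width: 0.759
grasp_force: 55.9
```

```bash
python3 -c "
from h import *
t=camera('top'); print(cast(t,(331.5,254.5),.005))
to(.4305,-.0065,.031)"
```

```text
[ 0.42772093 -0.0064774   0.005     ]
pos [ 0.429  -0.0067  0.0599] clos 34.8 tilt [-0.001  0.    -1.   ] shift [-0.7  1.4 28.9] az 0 w 0.753 F [-1.3  1.2 -4.2] g 55.9 t 23.48
```

apply_moves --rows '[{"x": 0, "y": 1, "z": 10, "ax": 0, "ay": 0, "az": 0, "gripper": 0.4}, {"x": 0, "y": 0, "z": 8, "ax": 0, "ay": 0, "az": 0, "gripper": 0.4}, {"x": 0, "y": 0, "z": 5, "ax": 0, "ay": 0, "az": 0, "gripper": 0.4}, {"x": 0, "y": 0, "z": 2, "ax": 0, "ay": 0, "az": 0, "gripper": 0.4}, {"x": 0, "y": 0, "z": 0, "ax": 0, "ay": 0, "az": 0, "gripper": 0.4}]'

```text
clock: 23.9
position: [0.43, -0.0064, 0.0357]
ee_rot: [0.463, 0.886, -0.001, -0.0]
ft_force: [0.8, 0.3, -0.9]
grip_width: 0.759
grasp_force: 55.9
```

apply_moves --rows '[{"x": 0, "y": 0, "z": 1, "ax": 0, "ay": 0, "az": 0, "gripper": 0.4}, {"x": 0, "y": 0, "z": 1, "ax": 0, "ay": 0, "az": 0, "gripper": 0.4}, {"x": 0, "y": 0, "z": 0, "ax": 0, "ay": 0, "az": 0, "gripper": 0.4}]'

```text
clock: 24.15
position: [0.4305, -0.0063, 0.0346]
ee_rot: [0.463, 0.886, 0.0, 0.0]
ft_force: [-0.5, 0.1, -2.1]
grip_width: 0.758
grasp_force: 55.9
```

apply_moves --rows '[{"x": 0, "y": 0, "z": 1, "ax": 0, "ay": 0, "az": 0, "gripper": 0.4}, {"x": 0, "y": 0, "z": 0, "ax": 0, "ay": 0, "az": 0, "gripper": 0.4}]'

```text
clock: 24.32
position: [0.4304, -0.0063, 0.0335]
ee_rot: [0.463, 0.886, 0.0, 0.0]
ft_force: [0.9, 0.8, -3.1]
grip_width: 0.757
grasp_force: 55.9
```

apply_moves --rows '[{"x": 0, "y": 0, "z": 1, "ax": 0, "ay": 0, "az": 0, "gripper": 0.4}, {"x": 0, "y": 0, "z": 0.7, "ax": 0, "ay": 0, "az": 0, "gripper": 0.4}, {"x": 0, "y": 0, "z": 0, "ax": 0, "ay": 0, "az": 0, "gripper": 0.4}]'

```text
clock: 24.57
position: [0.4303, -0.0064, 0.0317]
ee_rot: [0.463, 0.886, 0.0, -0.0]
ft_force: [-0.2, -0.5, -2.2]
grip_width: 0.762
grasp_force: 55.9
```

apply_moves --rows '[{"x": 0, "y": 0, "z": 0.7, "ax": 0, "ay": 0, "az": 0, "gripper": 0.4}, {"x": 0, "y": 0, "z": 0, "ax": 0, "ay": 0, "az": 0, "gripper": 0.4}]'

```text
clock: 24.73
position: [0.4303, -0.0064, 0.031]
ee_rot: [0.463, 0.886, -0.0, -0.0]
ft_force: [-0.1, -0.1, -2.3]
grip_width: 0.756
grasp_force: 55.9
```

apply_moves --rows '[{"x": 0, "y": 0, "z": 0.5, "ax": 0, "ay": 0, "az": 0, "gripper": 0.4}, {"x": 0, "y": 0, "z": 0, "ax": 0, "ay": 0, "az": 0, "gripper": 0.4}]'

```text
clock: 24.9
position: [0.4303, -0.0064, 0.0309]
ee_rot: [0.463, 0.886, 0.0, -0.0]
ft_force: [-2.8, -0.3, 3.8]
grip_width: 0.753
grasp_force: 56.6
```

Contact with the floor of the dish. I'll release and retreat.

apply_moves --rows '[{"x": 0, "y": 0, "z": 0, "ax": 0, "ay": 0, "az": 0, "gripper": 0.2}, {"x": 0, "y": 0, "z": 0, "ax": 0, "ay": 0, "az": 0, "gripper": 0.1}, {"x": 0, "y": 0, "z": 0, "ax": 0, "ay": 0, "az": 0, "gripper": 0}, {"x": 0, "y": 0, "z": 0, "ax": 0, "ay": 0, "az": 0, "gripper": 0}, {"x": 0, "y": 0, "z": -5, "ax": 0, "ay": 0, "az": 0, "gripper": 0}]'

```text
clock: 25.32
position: [0.4298, -0.0064, 0.0351]
ee_rot: [0.463, 0.886, -0.0, -0.0]
ft_force: [0.2, -0.4, -0.5]
grip_width: 0.998
grasp_force: 0.0
```

apply_moves --rows '[{"x": 0, "y": 0, "z": -20, "ax": 0, "ay": 0, "az": 0, "gripper": 0}, {"x": 0, "y": 0, "z": -35, "ax": 0, "ay": 0, "az": 0, "gripper": 0}, {"x": 0, "y": 0, "z": -40, "ax": 0, "ay": 0, "az": 0, "gripper": 0}, {"x": 0, "y": 0, "z": -40, "ax": 0, "ay": 0, "az": 0, "gripper": 0}, {"x": 0, "y": 0, "z": 0, "ax": 0, "ay": 0, "az": 0, "gripper": 0}]'

```text
clock: 25.73
position: [0.4338, -0.0063, 0.1779]
ee_rot: [0.464, 0.886, 0.004, 0.004]
ft_force: [1.9, 0.9, 0.9]
grip_width: 1.0
grasp_force: 0.0
```

apply_moves --rows '[{"x": 0, "y": 0, "z": -20, "ax": 0, "ay": 0, "az": 0, "gripper": 0}, {"x": 0, "y": 0, "z": 0, "ax": 0, "ay": 0, "az": 0, "gripper": 0}, {"x": 0, "y": 0, "z": 0, "ax": 0, "ay": 0, "az": 0, "gripper": 0}, {"x": 0, "y": 0, "z": 0, "ax": 0, "ay": 0, "az": 0, "gripper": 0}]'

```text
clock: 26.07
position: [0.4301, -0.0064, 0.1901]
ee_rot: [0.463, 0.886, -0.0, -0.0]
ft_force: [-0.9, 0.3, -1.1]
grip_width: 0.998
grasp_force: 0.0
```

```bash
python3 -c "
from h import *
s=camera('side')
crop(s,310,255,90,75,4,'pics/s10.png')"
```

```text
(no output)
```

View pics/s10.png

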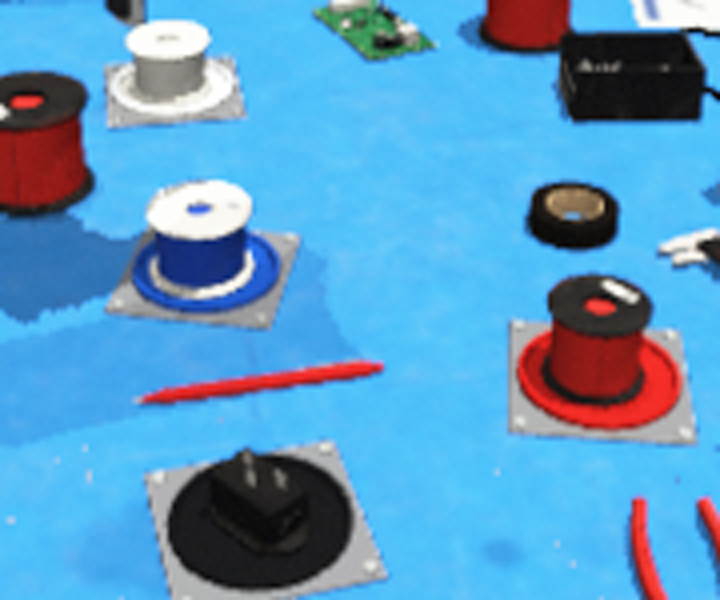

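All four things stand upright inside their dishes: solder at (168,70), blue (203,240), red (598,345) and the inlet (258,510). The tape roll and the pen have not moved.

```bash
python3 -c "
from workcell import *
print(hand_in())"
```

```text
the job is handed in; nothing more can be done
None
```

The job is handed in: the three reels and the mains inlet (tags up) each stand upright in their own dish, the gripper has let go, and the tape roll and pen were not touched.

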